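Feel along the border wire of a clamped brass panel

ROBOT

A 7-joint arm with a two-finger parallel gripper is mounted at the origin on the work surface. World frame = base frame: x ahead of the robot, y to its left, z up, the work surface at z = 0. Lengths are in m, angles in rad, forces in N, time in s.
With the tool pointing down it reaches from about 0.425 to 0.875 m from the base axis. Payload 4.7 kg.
Tool frame: the origin (TCP) lies on the centre line of the jaws, within the pads' length; the fingertips stand 19 mm ahead of it and the grasp point (between the pads) is the TCP (bot.tcp_to_tips is the distance from the TCP to the fingertips, in m); z points along the fingers, y is the line along which they close (so a half turn about z gives the same grasp; the last joint's range is limited). The gripper opens to 87 mm and grips with 3 to 60 N. Pads are 19 mm wide; open, the fingers measure 117 mm over their backs; the gripper's body (75 mm by 190 mm) begins 51 mm behind the grasp point.
Start: joints at [0.014, 0.321, -0.07, 1.45, 0.023, 1.371, -0.057], TCP at [0.65, -0, 0.242] pointing down, gripper open.
Joint ranges: [-2.86, 2.86], [-0.3, 2.09], [-1.38, 1.24], [0.06, 2.45], [-1.56, 4.7], [0.09, 2.05], [-2.69, 2.69]. Speed limits (rad/s): [2.57, 2.57, 3.14, 3.14, 3.14, 3.14, 3.14].

INTERFACE

Orientations are given as a rotation vector (axis times angle).
In Python, from bench import bot, cams gives the robot as it stands. The module is installed in compiled form; this text tells all that it offers.
- The arm moves only by the tool drive_tool, never from a script. Its argument "increments" is one flat list of numbers, 7 for each row, row after row: the turn, a rotation vector about the world's x, y, z in rad, then the shift along the world's x, y, z in m, then the opening, from 0 (shut) to 1 (fully open). A call has 1 to 12 rows; each row shifts and turns the commanded pose from where the row before left it; what a row does not reach is not made up. A row lasts 1/12 s, in which the tool goes at most 41.7 mm and 7.16 degrees, less where a joint would pass 70% of its speed; a pose out of reach is approached as far as the arm can. A call with a gripper value outside its range is refused whole. The fingers move at their own pace and stop on an object; "grip_force" is the grip in N (left out, the last holds). Time passes only in rows, so rows that do not move let the fingers close. It gives the time, the measured TCP pose, the force, the opening and the grip force at its end, in the units of the state.
- bot.observe(): the state, without advancing time (a new reading comes with each control period).
- cams.camera(name): name is "scene" or "side" or "wrist"; returns the picture (384x512x3 uint8, red, green, blue); there is no depth.
- cams.camera_info(name): a dict with "K" (3x3 intrinsics, pixels), "k1" (the pictures are not rectified: a ray, as slopes to the right and down, at radius r is drawn at 1 + k1 r^2 times it, then the intrinsics apply), "origin" and "rotation" of the camera in the world; the wrist camera has in their place "mount" (4x4, takes a point from camera to tool coordinates, whose origin is the TCP and whose axes are the flange's). Camera axes: x right, y down, z forward; pixel columns grow to the right and rows downward; lengths in m; the calibration is good to about 2 mm. A picture is of the moment at which its call begins: read the wrist's pose just before it. camera_info takes no time and is no camera call.
- bot.sign_off(): hands the job in; it is judged then, once.
The state is a dict: "time_s": time; "qpos": joint angles; "dq": joint speeds; "tau": joint torques, N m; "tool_pos": TCP position; "ee_rot": TCP orientation; "contact_force": force on the tool from outside, world axes, zero at the start; "moment": the same for the moment, N m; "opening": opening from 0.0 (shut) to 1.0 (fully open); "grip_force": force on a finger pad.
Only numpy, scipy, OpenCV 4.12 (cv2) and the standard library are available. Lean on these libraries where they do the work, as an engineer would, in place of code of your own. Each camera call takes 0.05 s, during which the arm holds its last target. There are 200 camera calls.

TASK

A brass panel is clamped to the sawing block with its curved front edge overhanging, and a raised border wire has just been soldered along that edge. Run a fingertip lightly along the top of the whole border wire, from its left-hand end to its right-hand end as seen from the robot, missing no part of it, to feel for solder lumps; then take the hand away. Do not press hard or pry up the panel, and leave the tools and the jar around it alone.

Things in the scene. Friction and masses are not known exactly. Their poses are not given: they have to be found in the camera images.
- block: hardwood sawing block screwed to the bench, 110 (x) by 200 (y) by 60 mm high on a base board 230 wide; front face at x = -50, back at 60. Origin: on the bench under it; x points away from the panel's free edge, y to the left, z up. A steel clamp bar (along y at x = -12, 22 wide) with two knurled nuts at its ends stands on top, highest point 86 above the bench
- panel: brass sheet 190 mm wide (y), 2 thick, clamped on the block; its front part overhangs 60 to 100 to -x, S-curved, upper face 62 above the bench, free below. Border wire 6 thick lies on top along the front edge, crest 68 above the bench. Springy: sinks 1 mm per 1.2 N (longest part) to 3.3 N (shortest). Origin: upper face, at the block's front face, mid width; axes as block
- wire1 (a point): section 1 of 9 of the border wire, counted from its left-hand end (+y of the block); the left-hand end section: 6 mm thick, about 22.5 long. This point: middle of the section, on the crest (top) of the wire; at rest it lies at x -135, y 82, z 68 mm in the block's frame. Axes as the block's. The wire's end is about 12 mm beyond this point
- wire2 (a point): section 2 of 9 of the border wire, counted from its left-hand end (+y of the block): 6 mm thick, about 22.5 long. This point: middle of the section, on the crest (top) of the wire; at rest it lies at x -145, y 62, z 68 mm in the block's frame. Axes as the block's
- wire3 (a point): section 3 of 9 of the border wire, counted from its left-hand end (+y of the block): 6 mm thick, about 22.5 long. This point: middle of the section, on the crest (top) of the wire; at rest it lies at x -146, y 40, z 68 mm in the block's frame. Axes as the block's
- wire4 (a point): section 4 of 9 of the border wire, counted from its left-hand end (+y of the block): 6 mm thick, about 22.5 long. This point: middle of the section, on the crest (top) of the wire; at rest it lies at x -139, y 19, z 68 mm in the block's frame. Axes as the block's
- wire5 (a point): section 5 of 9 of the border wire, counted from its left-hand end (+y of the block): 6 mm thick, about 22.5 long. This point: middle of the section, on the crest (top) of the wire; at rest it lies at x -127, y 0, z 68 mm in the block's frame. Axes as the block's
- wire6 (a point): section 6 of 9 of the border wire, counted from its left-hand end (+y of the block): 6 mm thick, about 22.5 long. This point: middle of the section, on the crest (top) of the wire; at rest it lies at x -115, y -19, z 68 mm in the block's frame. Axes as the block's
- wire7 (a point): section 7 of 9 of the border wire, counted from its left-hand end (+y of the block): 6 mm thick, about 22.5 long. This point: middle of the section, on the crest (top) of the wire; at rest it lies at x -108, y -40, z 68 mm in the block's frame. Axes as the block's
- wire8 (a point): section 8 of 9 of the border wire, counted from its left-hand end (+y of the block): 6 mm thick, about 22.5 long. This point: middle of the section, on the crest (top) of the wire; at rest it lies at x -109, y -62, z 68 mm in the block's frame. Axes as the block's
- wire9 (a point): section 9 of 9 of the border wire, counted from its left-hand end (+y of the block); the right-hand end section: 6 mm thick, about 22.5 long. This point: middle of the section, on the crest (top) of the wire; at rest it lies at x -119, y -82, z 68 mm in the block's frame. Axes as the block's. The wire's end is about 12 mm beyond this point
- hammer: bystander: small hammer with a wooden handle lying on the bench, 200 mm long, about 30 high; leave alone
- pliers: bystander: pliers with red handles lying on the bench, 140 mm long, 13 high, origin near the pivot; leave alone
- jar: bystander: amber glass jar with black lid, 52 mm wide, 55 high, standing on the bench, origin under its centre; leave alone
- punch: bystander: steel doming punch standing upright on the bench, 24 mm wide, 78 high, origin under its centre; leave alone

How it is judged:
By the outcome, as a careful person would: the job done as asked, in the order asked, and still so for the second after the job is handed in, with the robot touching nothing.
It also fails if it takes over 51 s, if anything falls off the work surface, if the arm or the gripper's body presses on something with over 40 N, if the wrist force passes 120 N, or if a joint passes its speed limit or range.

## Working session

There is one attempt and no reset: what is moved stays moved. The work goes in short steps, Python scripts to look and compute and a tool call to move; the robot and the scene stay as the last step left them, time stands still between calls to the robot, and variables do not carry over. Pictures are saved under pics/ and viewed, at most 10 in all, crops included, and the job is handed in when it is done.

Besides the shell and the picture viewer there is one more tool, called by a JSON object that holds its "name" and its "arguments". drive_tool: Moves the arm, as the interface text tells. Its arguments: {"type":"object","properties":{"increments":{"type":"array"},"grip_force":{"type":"number"}},"required":["increments"]}

```bash
mkdir -p pics; python3 - <<'E'
from bench import bot,cams
import cv2,numpy as np
s=bot.observe();print(s)
ims=[]
for n in("scene","side","wrist"):
    im=cams.camera(n);cv2.imwrite(f"pics/{n}0.png",im[:,:,::-1]);print(n,{k:np.round(v,4).tolist() for k,v in cams.camera_info(n).items()})
E
```

```text
{'time_s': 0.0, 'qpos': array([ 0.01408864,  0.32182063, -0.07005977,  1.45168015,  0.02258181,
        1.37079563, -0.05691781]), 'dq': array([ 0.00050032,  0.00073275,  0.00142375,  0.00019794,  0.00079042,
       -0.0009354 ,  0.0012497 ]), 'tau': array([-2.58547143e-04, -4.91284704e+01, -4.03903294e-01, -3.12526345e+01,
       -6.40594075e-02,  4.37659642e-02,  1.61017233e-04]), 'tool_pos': array([ 6.49479667e-01, -5.01720614e-05,  2.40460233e-01]), 'ee_rot': array([-2.22053111, -2.22052425,  0.00222519]), 'contact_force': array([-0.1663487 , -0.48897093, -0.10068862]), 'moment': array([-0.01003416,  0.01026849, -0.02579529]), 'grip_force': 0.0, 'opening': 0.9972938205547373}
scene {'K': [[405.8028, 0.0, 252.0537], [0.0, 405.8028, 196.9914], [0.0, 0.0, 1.0]], 'k1': -0.0926, 'origin': [0.9146, 0.5909, 0.6443], 'rotation': [-0.6137, -2.6214, 1.188]}
side {'K': [[377.2741, 0.0, 254.8306], [0.0, 377.2741, 192.1804], [0.0, 0.0, 1.0]], 'k1': -0.0166, 'origin': [0.3971, 0.6275, 0.4778], 'rotation': [-0.4174, 2.5819, -1.3967]}
wrist {'K': [[302.8465, 0.0, 252.7338], [0.0, 302.8465, 190.8104], [0.0, 0.0, 1.0]], 'k1': -0.0727, 'mount': [[0.0005, -0.9689, -0.2476, 0.0657], [1.0, 0.0008, -0.0009, 0.0008], [0.0011, -0.2476, 0.9689, -0.1426], [0.0, 0.0, 0.0, 1.0]]}
```

View pics/scene0.png

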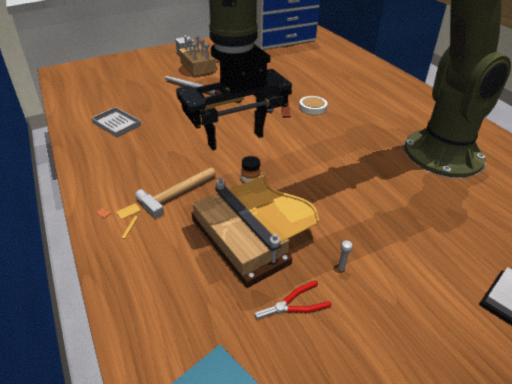

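View pics/wrist0.png

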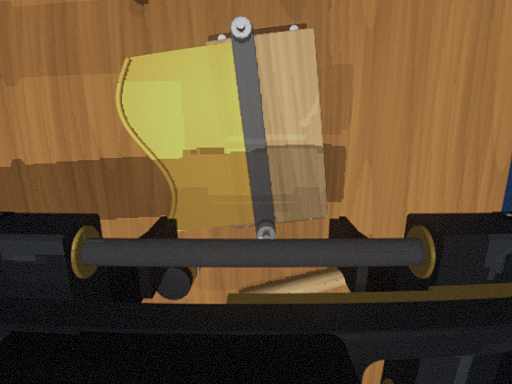

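View pics/side0.png

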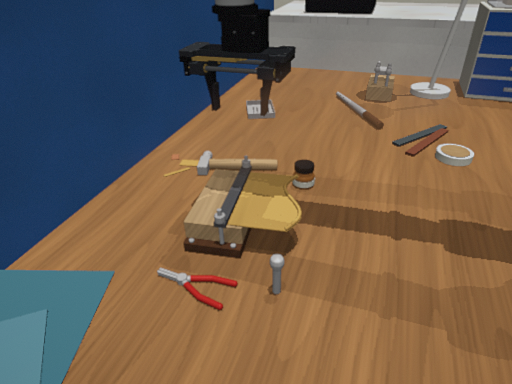

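The wrist view shows the panel, with the wire from (128,60) down to about (177,215), the block's back corners at (313,30) and (327,216), and the nuts at (241,27) and (266,232). The scene and side views show the punch on the robot's left near the wire, the jar to the right, and the pliers and hammer clear of the path.

```bash
cat > h.py <<'E'
import numpy as np,cv2
from scipy.spatial.transform import Rotation as R
from bench import bot,cams
def cam(n,s):
    i=cams.camera_info(n)
    if n=="wrist":
        T=np.eye(4);T[:3,:3]=R.from_rotvec(s["ee_rot"]).as_matrix();T[:3,3]=s["tool_pos"];T=T@np.array(i["mount"])
        return i,T[:3,:3],T[:3,3]
    r=np.array(i["rotation"]);r=R.from_rotvec(r).as_matrix() if r.size==3 else r
    return i,r,np.array(i["origin"])
def cast(n,s,px,z):
    i,r,o=cam(n,s)
    u=cv2.undistortPoints(np.float64(px).reshape(-1,1,2),np.array(i["K"]),np.array([i["k1"],0,0,0.])).reshape(-1,2)
    d=np.c_[u,np.ones(len(u))]@r.T
    return o+d*((z-o[2])/d[:,2])[:,None]
def proj(n,s,P):
    i,r,o=cam(n,s)
    rv=cv2.Rodrigues(r.T)[0]
    return cv2.projectPoints(np.float64(P),rv,-r.T@o,np.array(i["K"]),np.array([i["k1"],0,0,0.]))[0].reshape(-1,2)
W=np.array([[-135,82],[-145,62],[-146,40],[-139,19],[-127,0],[-115,-19],[-108,-40],[-109,-62],[-119,-82]])/1000
E
python3 - <<'E'
from h import *
s=bot.observe()
n=cast("wrist",s,[[241,27],[266,232]],.086);c=cast("wrist",s,[[313,30],[327,216]],.06)
w=cast("wrist",s,[[128,60],[175,212]],.068)
for a in(n,c,w):print(a.round(4).tolist(),np.linalg.norm(a[0]-a[1]))
d=c[0]-c[1];yaw=np.arctan2(-d[0],d[1]);d2=n[0]-n[1];print("yaw",yaw,np.arctan2(-d2[0],d2[1]))
Rm=lambda y:np.array([[np.cos(y),-np.sin(y)],[np.sin(y),np.cos(y)]])
print("o from corners",c.mean(0)[:2]-Rm(yaw)@[.06,0],"nuts",n.mean(0)[:2]-Rm(yaw)@[-.012,0])
P=c.mean(0)[:2]-Rm(yaw)@[.06,0]
pts=np.c_[W@Rm(yaw).T+P,np.full(9,.068)]
print(pts.round(4).tolist())
box=np.array([[60,100,60],[60,-100,60],[-12,93,86],[-12,-93,86],[-50,95,62],[-50,-95,62]])/1000
box[:,:2]=box[:,:2]@Rm(yaw).T+P
big=[]
for n,(x0,y0,w_,h_) in dict(wrist=(90,10,260,260),scene=(180,150,170,170)).items():
    im=cv2.imread(f"pics/{n}0.png");k=400/w_
    im=cv2.resize(im[y0:y0+h_,x0:x0+w_],(400,400),interpolation=cv2.INTER_CUBIC)
    for Q,col in((pts,(0,0,255)),(box,(255,0,255))):
        for p in proj(n,s,Q):cv2.circle(im,tuple(int(v) for v in (p-[x0,y0])*k),2,col,-1)
    big.append(im)
cv2.imwrite("pics/fit.png",np.hstack(big))
E
```

```text
[[0.6392, 0.1433, 0.086], [0.6639, -0.0549, 0.086]] 0.19971682923666723
[[0.7095, 0.1477, 0.06], [0.7338, -0.0462, 0.06]] 0.19538771248445802
[[0.5259, 0.1191, 0.068], [0.5643, -0.039, 0.068]] 0.16271248756878073
yaw 0.12496237269468509 0.1240695927444792
o from corners [0.66213926 0.04326704] nuts [0.66344625 0.04566599]
[[0.518, 0.1078, 0.068], [0.5105, 0.0867, 0.068], [0.5123, 0.0648, 0.068], [0.5219, 0.0448, 0.068], [0.5361, 0.0274, 0.068], [0.5504, 0.0101, 0.068], [0.56, -0.0099, 0.068], [0.5617, -0.0318, 0.068], [0.5543, -0.0529, 0.068]]
```

View pics/fit.png

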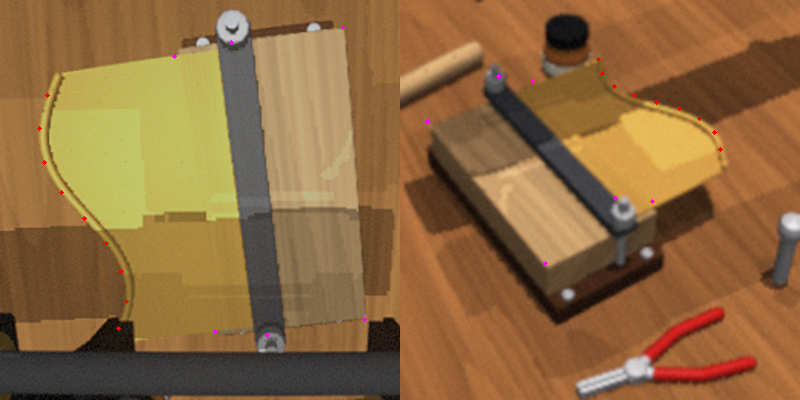

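The fitted pose agrees on y and yaw, but the dots sit about 2.5 mm too near the robot, so I shift x by +2.5 mm. That puts the wire's left end at about (0.527, 0.119), which matches the direct ray cast. Next I close the fingers and go above that end.

{"name": "drive_tool", "arguments": {"increments": [0,0,0,-0.02,0.02,0,0,0,0,0,-0.02,0.02,0,0,0,0,0,-0.02,0.02,0,0,0,0,0,-0.02,0.02,0,0,0,0,0,-0.02,0.02,-0.02,0,0,0,0,-0.0225,0.019,-0.03,0,0,0,0,0,0,-0.03,0,0,0,0,0,0,-0.03,0,0,0,0,0,0,-0.02,0,0,0,0,0,0,0,0,0,0,0,0,0,0,0,0,0,0,0,0,0,0], "grip_force": 10}}

```text
time_s: 1.15
tool_pos: [0.5287, 0.119, 0.1132]
ee_rot: [2.221, 2.22, 0.003]
contact_force: [0.2, -0.1, 0.4]
opening: 0.168
grip_force: 0.0
```

```bash
python3 - <<'E'
from h import *
a=cams.camera("scene");b=cams.camera("side")
s=bot.observe();print({k:np.round(s[k],4) for k in("time_s","tool_pos","ee_rot","contact_force","opening")})
f=lambda im,x,y:cv2.resize(im[y:y+130,x:x+130],(400,400),interpolation=cv2.INTER_CUBIC)
cv2.imwrite("pics/near.png",np.hstack([f(a,230,130),f(b,220,110)])[:,:,::-1])
E
```

```text
{'time_s': np.float64(1.25), 'tool_pos': array([0.5292, 0.1191, 0.1138]), 'ee_rot': array([2.2205, 2.2198, 0.0045]), 'contact_force': array([ 0.9105, -0.7406,  0.5273]), 'opening': np.float64(0.0807)}
```

View pics/near.png

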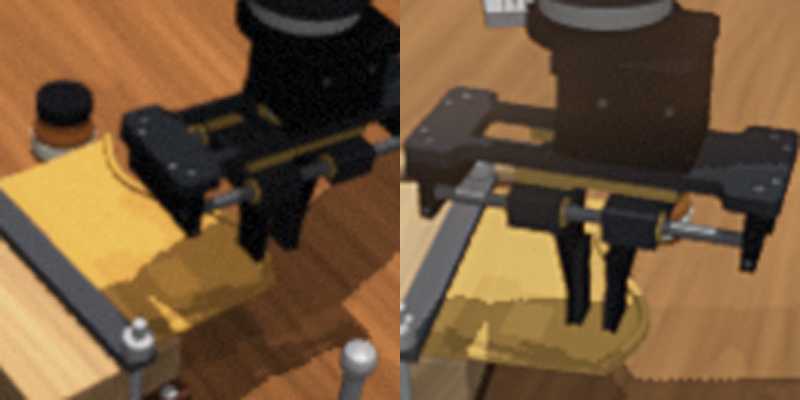

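The picture shows the fingers nearly closed above the wire's left end, with the jar and punch well clear. I descend to just above the crest and wait for the fingers to shut.

{"name": "drive_tool", "arguments": {"increments": [0,0,0,-0.002,0,-0.008,0,0,0,0,0,0,-0.008,0,0,0,0,0,0,-0.003,0,0,0,0,0,0,0,0,0,0,0,0,0,0,0,0,0,0,0,0,0,0]}}

```text
time_s: 1.75
tool_pos: [0.5258, 0.1188, 0.0929]
ee_rot: [2.221, 2.221, 0.0]
contact_force: [0.4, 0.3, 0.8]
opening: 0.007
grip_force: 0.0
```

```bash
python3 - <<'E'
from h import *
for _ in range(5):
    cams.camera("scene");s=bot.observe();print(s["tool_pos"].round(4),s["contact_force"].round(2),s["opening"].round(3))
b=cams.camera("side");a=cams.camera("scene")
f=lambda im,x,y:cv2.resize(im[y:y+80,x:x+80],(400,400),interpolation=cv2.INTER_CUBIC)
cv2.imwrite("pics/near2.png",np.hstack([f(a,270,170),f(b,245,170)])[:,:,::-1])
E
```

```text
Traceback (most recent call last):
AttributeError: 'float' object has no attribute 'round'
```

{"name": "drive_tool", "arguments": {"increments": [0,0,0,0,0,-0.002,0,0,0,0,0,0,-0.001,0,0,0,0,0,0,-0.001,0,0,0,0,0,0,0,0]}}

```text
time_s: 2.13
tool_pos: [0.5256, 0.1188, 0.0886]
ee_rot: [-2.221, -2.221, 0.0]
contact_force: [-0.6, -0.2, -0.6]
opening: 0.005
grip_force: 0.0
```

```bash
cat >> h.py <<'E'
def read(n=6):
    Z=[]
    for _ in range(n):
        cams.camera("scene");s=bot.observe();Z.append(np.r_[s["tool_pos"]*1000,s["contact_force"]])
    print(np.mean(Z,0).round(2),"std",np.std(Z,0).round(2),s["time_s"])
E
python3 - <<'E'
from h import *
read()
b=cams.camera("side");a=cams.camera("scene")
f=lambda im,x,y:cv2.resize(im[y:y+80,x:x+80],(400,400),interpolation=cv2.INTER_CUBIC)
cv2.imwrite("pics/near2.png",np.hstack([f(a,270,170),f(b,245,170)])[:,:,::-1])
E
```

```text
[ 5.2572e+02  1.1882e+02  8.8850e+01  6.0000e-02 -3.2000e-01 -6.0000e-02] std [0.05 0.02 0.07 0.56 0.51 0.18] 2.4333
```

View pics/near2.png

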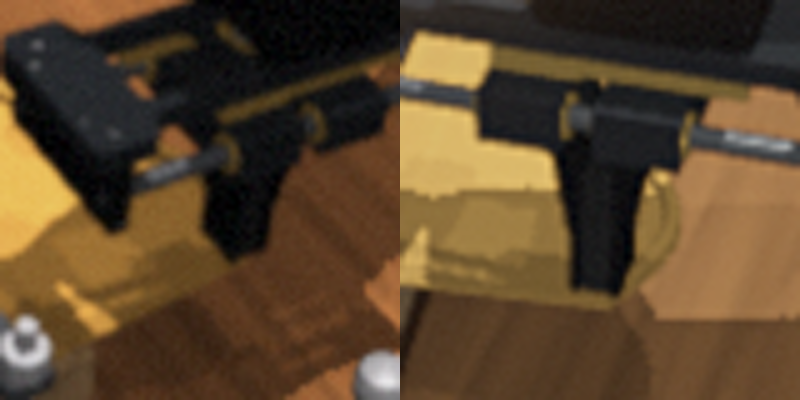

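The fingers are shut about 2 mm above the wire, but in the side view (right half) the wire passes near the tip's robot-side edge at about (625,290). I check the lateral fit against the unoccluded pictures.

```bash
python3 - <<'E'
from h import *
s=bot.observe()
y=.124;c,d=np.cos(y),np.sin(y);M=np.array([[c,-d],[d,c]])
P=np.array([.6645,.0435])
L=np.vstack([[-.1275,.092],W,[-.126,-.092]])
Q=np.c_[L@M.T+P,np.full(11,.068)];print(Q.round(4).tolist())
s0=dict(tool_pos=np.array([.6495,0,.2405]),ee_rot=np.array([-2.2205,-2.2205,.002]))
tip=s["tool_pos"]+np.array([[dx,dy,-.019] for dx in(-.01,.01) for dy in(-.0095,.0095)]);
big=[]
for n,(x0,y0,w) in dict(side=(225,160,85),scene=(240,170,85)).items():
    im=cv2.imread(f"pics/{n}0.png");k=400/w
    im=cv2.resize(im[y0:y0+w,x0:x0+w],(400,400),interpolation=cv2.INTER_CUBIC)
    for A,col in((Q,(0,0,255)),(tip,(255,0,0))):
        for p in proj(n,s0,A):cv2.circle(im,tuple(int(v) for v in (p-[x0,y0]+.5)*k),2,col,-1)
    big.append(im)
cv2.imwrite("pics/fit2.png",np.hstack(big))
E
```

```text
[[0.5266, 0.119, 0.068], [0.5204, 0.1082, 0.068], [0.5129, 0.0871, 0.068], [0.5147, 0.0651, 0.068], [0.5242, 0.0452, 0.068], [0.5385, 0.0278, 0.068], [0.5527, 0.0104, 0.068], [0.5623, -0.0096, 0.068], [0.564, -0.0315, 0.068], [0.5566, -0.0526, 0.068], [0.5508, -0.0634, 0.068]]
```

View pics/fit2.png

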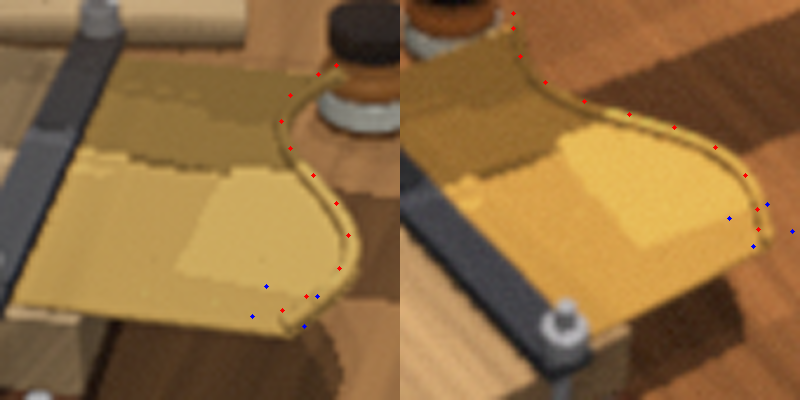

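In the side and scene views the dots sit consistently off the wire; its left end is at (297,328) in the side crop and (768,240) in the scene crop. I cast the two ends from all the views.

```bash
python3 - <<'E'
from h import *
s0=dict(tool_pos=np.array([.6495,0,.2405]),ee_rot=np.array([-2.2205,-2.2205,.002]))
k=85/400
for nm,ps,pc,pw in(("L",(295,326),(768,240),(57,74)),("R",(340,71),(513,22),None),):
    print(nm,"side",cast("side",s0,[[225+ps[0]*k-.5,160+ps[1]*k-.5]],.068).round(4),"scene",cast("scene",s0,[[240+(pc[0]-400)*k-.5,170+pc[1]*k-.5]],.068).round(4),
     "wrist",cast("wrist",s0,[[90+pw[0]*.65-.5,10+pw[1]*.65-.5]],.068).round(4) if pw else "")
# curve: side and scene wire-line samples
print("side", cast("side",s0,[[225+a*k-.5,160+b*k-.5] for a,b in((354,243),(322,175),(284,125))],.068).round(4).tolist())
print("scene",cast("scene",s0,[[240+(a-400)*k-.5,170+b*k-.5] for a,b in((755,183),(720,152),(632,117),(585,103))],.068).round(4).tolist())
print("wrist",cast("wrist",s0,[[90+a*.65-.5,10+b*.65-.5] for a,b in((46,135),(60,180),(88,214),(112,244),(129,285))],.068).round(4).tolist())
E
```

```text
L side [[0.5199 0.1266 0.068 ]] scene [[0.5267 0.1264 0.068 ]] wrist [[0.5245 0.1214 0.068 ]]
R side [[ 0.5482 -0.0589  0.068 ]] scene [[ 0.5546 -0.0573  0.068 ]] wrist 
side [[0.5113, 0.0694, 0.068], [0.5351, 0.0264, 0.068], [0.5604, -0.0067, 0.068]]
scene [[0.5118, 0.0933, 0.068], [0.5147, 0.0687, 0.068], [0.5383, 0.0301, 0.068], [0.553, 0.0118, 0.068]]
wrist [[0.514, 0.0833, 0.068], [0.521, 0.0538, 0.068], [0.5385, 0.0308, 0.068], [0.5537, 0.01, 0.068], [0.5637, -0.0193, 0.068]]
```

The averaged estimate shifts the wire by about (-1, +4) mm. I move to the left end and touch down gently.

{"name": "drive_tool", "arguments": {"increments": [0,0,0,0,0.005,0,0,0,0,0,0,0,-0.001,0,0,0,0,0,0,-0.0005,0,0,0,0,0,0,0,0,0,0,0,0,0,0,0]}}

```text
time_s: 2.95
tool_pos: [0.5257, 0.1239, 0.0873]
ee_rot: [2.221, 2.222, 0.0]
contact_force: [0.2, 0.0, 0.3]
opening: 0.003
grip_force: 0.1
```

```bash
python3 -c "
from h import *
read(8)"
```

```text
[ 5.2573e+02  1.2374e+02  8.7370e+01 -1.5000e-01  3.2000e-01  2.5000e-01] std [0.01 0.03 0.01 0.46 0.53 0.38] 3.35
```

{"name": "drive_tool", "arguments": {"increments": [0,0,0,0,0,-0.0005,0,0,0,0,0,0,-0.0005,0,0,0,0,0,0,0,0]}}

```text
time_s: 3.6
tool_pos: [0.5257, 0.1238, 0.0864]
ee_rot: [2.221, 2.221, -0.0]
contact_force: [-1.5, -0.6, 1.7]
opening: 0.007
grip_force: 0.8
```

```bash
python3 -c "
from h import *
read(8)"
```

```text
[ 5.2573e+02  1.2376e+02  8.6440e+01 -7.6000e-01 -1.4000e-01  1.3000e+00] std [0.01 0.01 0.03 0.35 0.42 0.54] 4.0
```

Contact is made at about 1.3 N. I stroke to section 2.

{"name": "drive_tool", "arguments": {"increments": [0,0,0,-0.0017,-0.003,-0.0003,0,0,0,0,-0.0017,-0.003,0,0,0,0,0,-0.0017,-0.003,0,0,0,0,0,-0.0017,-0.003,0,0,0,0,0,-0.0012,-0.0026,0,0,0,0,0,-0.0012,-0.0026,0,0,0,0,0,-0.001,-0.0026,0,0,0,0,0,-0.001,-0.0026,0,0,0,0,0,-0.0008,-0.0026,0,0,0,0,0,-0.0007,-0.0026,0,0,0,0,0,-0.0006,-0.0026,0,0,0,0,0,-0.0004,-0.0026,0,0]}}

```text
time_s: 5.0
tool_pos: [0.5118, 0.0908, 0.086]
ee_rot: [-2.221, -2.221, 0.0]
contact_force: [0.8, 2.0, 1.9]
opening: 0.005
grip_force: 1.0
```

```bash
python3 - <<'E'
from h import *
read(6)
b=cams.camera("side");a=cams.camera("scene")
f=lambda im,x,y:cv2.resize(im[y:y+80,x:x+80],(400,400),interpolation=cv2.INTER_CUBIC)
cv2.imwrite("pics/near3.png",np.hstack([f(a,270,165),f(b,255,165)])[:,:,::-1])
E
```

```text
[ 5.1178e+02  9.0230e+01  8.5910e+01  3.0000e-02 -4.9000e-01  1.9700e+00] std [0.01 0.05 0.03 0.53 0.82 0.18] 5.3
```

View pics/near3.png

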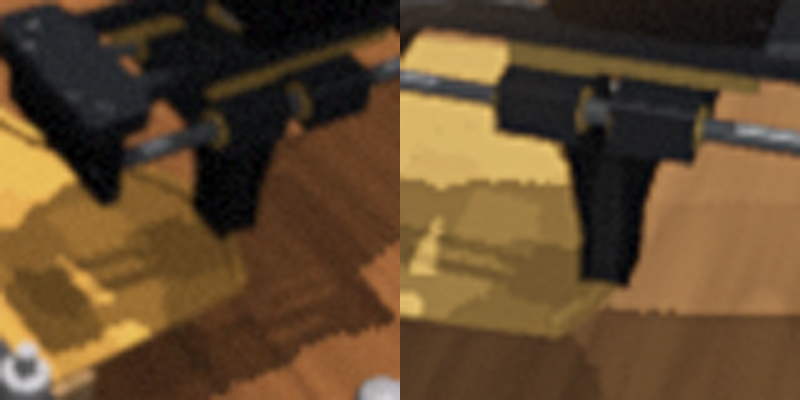

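The tip rides on the wire, which emerges from under the tip's middle at (600,290) in the side view, with about 2 N. I continue.

{"name": "drive_tool", "arguments": {"increments": [0,0,0,0,-0.0026,0,0,0,0,0,0,-0.0026,0,0,0,0,0,0,-0.0026,0,0,0,0,0,0.0001,-0.0026,0,0,0,0,0,0.0003,-0.0026,0,0,0,0,0,0.0004,-0.0026,0,0,0,0,0,0.0006,-0.0027,0,0,0,0,0,0.0006,-0.0027,0,0,0,0,0,0.0009,-0.0025,0,0,0,0,0,0.001,-0.0025,0,0,0,0,0,0.0011,-0.0025,0,0,0,0,0,0.0011,-0.0025,0,0]}}

```text
time_s: 6.4
tool_pos: [0.5181, 0.0598, 0.086]
ee_rot: [-2.221, -2.221, 0.0]
contact_force: [-2.1, 0.7, 2.1]
opening: 0.004
grip_force: 1.0
```

{"name": "drive_tool", "arguments": {"increments": [0,0,0,0.0012,-0.0025,0,0,0,0,0,0.0012,-0.0025,0,0,0,0,0,0.0012,-0.0025,0,0,0,0,0,0.0013,-0.0025,0,0,0,0,0,0.0018,-0.0022,0,0,0,0,0,0.0018,-0.0022,0.0001,0,0,0,0,0.0018,-0.0021,0,0,0,0,0,0.0018,-0.0021,0.0001,0,0,0,0,0.0018,-0.0021,0,0,0,0,0,0.0018,-0.0021,0,0,0,0,0,0.0018,-0.0021,0,0,0,0,0,0.0018,-0.0021,0,0]}}

```text
time_s: 7.4
tool_pos: [0.5376, 0.0329, 0.0863]
ee_rot: [2.221, 2.222, 0.0]
contact_force: [-0.8, 1.5, 2.5]
opening: 0.01
grip_force: 1.2
```

```bash
python3 -c "
from h import *
read(5)"
```

```text
[5.3793e+02 3.2380e+01 8.6350e+01 1.3000e-01 5.0000e-02 2.2400e+00] std [0.03 0.05 0.03 0.56 0.78 0.32] 7.65
```

{"name": "drive_tool", "arguments": {"increments": [0,0,0,0.0018,-0.0022,0,0,0,0,0,0.0018,-0.0022,0,0,0,0,0,0.0018,-0.0022,0,0,0,0,0,0.0018,-0.0022,0.0001,0,0,0,0,0.0018,-0.0022,0,0,0,0,0,0.0018,-0.0023,0,0,0,0,0,0.0017,-0.0023,0,0,0,0,0,0.0016,-0.0023,0.0001,0,0,0,0,0.0015,-0.0024,0,0,0,0,0,0.0014,-0.0024,0,0,0,0,0,0.0013,-0.0025,0,0,0,0,0,0.0012,-0.0025,0,0]}}

```text
time_s: 8.65
tool_pos: [0.5571, 0.0052, 0.0865]
ee_rot: [2.221, 2.221, 0.0]
contact_force: [-0.7, 2.6, 3.3]
opening: 0.005
grip_force: 1.4
```

```bash
python3 -c "
from h import *
read(4)"
```

```text
[5.5739e+02 4.5000e+00 8.6560e+01 1.0000e-02 5.7000e-01 2.9400e+00] std [0.01 0.06 0.03 0.82 0.62 0.4 ] 8.85
```

{"name": "drive_tool", "arguments": {"increments": [0,0,0,0.0011,-0.0025,0.0002,0,0,0,0,0.0009,-0.0025,0.0001,0,0,0,0,0.0008,-0.0025,0,0,0,0,0,0.0008,-0.0025,0,0,0,0,0,0.0006,-0.0027,0,0,0,0,0,0.0005,-0.0027,0,0,0,0,0,0.0005,-0.0027,0,0,0,0,0,0.0004,-0.0028,0,0,0,0,0,0.0002,-0.0028,0,0,0,0,0,0,-0.0028,0,0,0,0,0,0,-0.0028,0,0,0,0,0,-0.0002,-0.0028,0,0]}}

```text
time_s: 9.85
tool_pos: [0.5626, -0.0271, 0.0868]
ee_rot: [2.221, 2.221, 0.0]
contact_force: [1.1, 1.5, 2.4]
opening: 0.005
grip_force: 1.0
```

```bash
python3 - <<'E'
from h import *
read(4)
b=cams.camera("side");a=cams.camera("scene")
f=lambda im,x,y:cv2.resize(im[y:y+80,x:x+80],(400,400),interpolation=cv2.INTER_CUBIC)
cv2.imwrite("pics/near4.png",np.hstack([f(a,240,145),f(b,245,150)])[:,:,::-1])
E
```

```text
[ 5.625e+02 -2.784e+01  8.677e+01  1.400e-01  1.000e-02  2.060e+00] std [0.02 0.05 0.02 0.64 1.49 0.5 ] 10.05
```

View pics/near4.png

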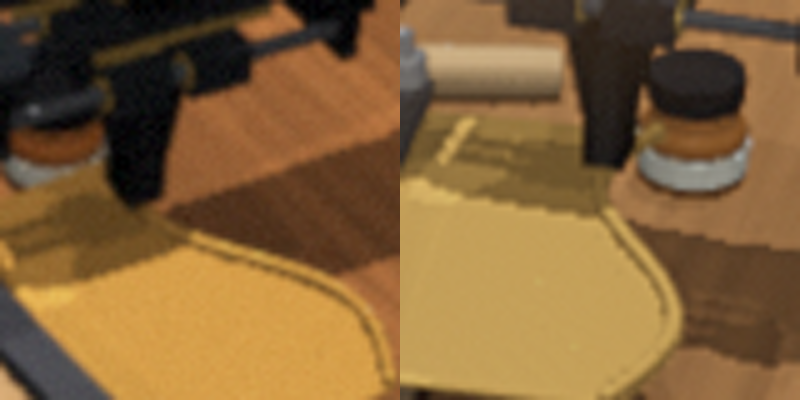

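The tip sits on the wire near section 8, and the jar is lower and clear. I finish the stroke to the right-hand end.

{"name": "drive_tool", "arguments": {"increments": [0,0,0,-0.0003,-0.0026,0,0,0,0,0,-0.0005,-0.0026,0,0,0,0,0,-0.0007,-0.0026,-0.0001,0,0,0,0,-0.0009,-0.0026,0,0,0,0,0,-0.001,-0.0026,0,0,0,0,0,-0.0011,-0.0026,0,0,0,0,0,-0.0012,-0.0026,0,0,0,0,0,-0.0013,-0.0026,0,0,0,0,0,-0.0014,-0.003,0,0,0,0,0,-0.0014,-0.003,0,0,0,0,0,-0.0014,-0.003,0,0,0,0,0,-0.0014,-0.003,0,0]}}

```text
time_s: 11.15
tool_pos: [0.5497, -0.06, 0.0866]
ee_rot: [2.222, 2.221, -0.0]
contact_force: [1.0, 0.5, 1.4]
opening: 0.005
grip_force: 0.9
```

```bash
python3 - <<'E'
from h import *
read(4)
b=cams.camera("side");a=cams.camera("scene")
f=lambda im,x,y:cv2.resize(im[y:y+80,x:x+80],(400,400),interpolation=cv2.INTER_CUBIC)
cv2.imwrite("pics/near5.png",np.hstack([f(a,230,135),f(b,245,130)])[:,:,::-1])
E
```

```text
[549.39 -60.69  86.54  -0.56  -0.7    1.82] std [0.02 0.09 0.03 0.13 0.8  0.57] 11.35
```

View pics/near5.png

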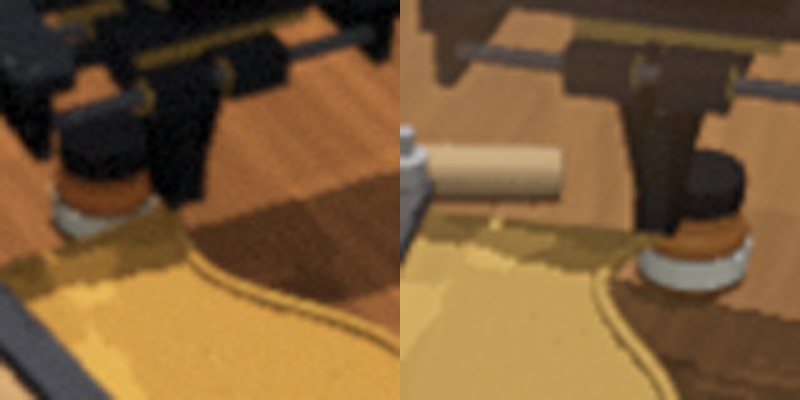

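The tip stands on the right-hand end, still in contact at about 1.8 N and clear of the jar. I add 2 mm more of stroke, then lift away.

{"name": "drive_tool", "arguments": {"increments": [0,0,0,-0.001,-0.002,0,0,0,0,0,0,0,0,0,0,0,0,0,0,0.005,0,0,0,0,0,0,0.02,0,0,0,0,0,0,0.035,0,0,0,0,0,0,0.035,0,0,0,0,0,0,0.035,0,0,0,0,0,0,0.03,0,0,0,0,0,0,0,0,0,0,0,0,0,0,0,0,0,0,0,0,0,0]}}

```text
time_s: 12.37
tool_pos: [0.5484, -0.0615, 0.2461]
ee_rot: [-2.221, -2.221, 0.001]
contact_force: [0.3, -0.5, -0.4]
opening: 0.002
grip_force: 0.0
```

```bash
python3 -c "
from h import *
read(2);print(bot.sign_off())"
```

```text
[ 5.4798e+02 -6.1450e+01  2.4511e+02 -1.0000e-01 -1.5000e-01 -8.0000e-02] std [0.06 0.01 0.17 0.26 0.14 0.35] 12.4667
the job is handed in; nothing more can be done
None
```

I ran the closed fingertips along the whole border wire from its left-hand end to its right-hand end, pressing at about 1.3–3 N; the hand was then lifted clear, touching no tools or jar, and the job was handed in at 12.5 s.

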